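Slide the silver offcut off the bench pin into the sweeps tray

ROBOT

A 7-joint arm with a two-finger parallel gripper is mounted at the origin on the work surface. World frame = base frame: x ahead of the robot, y to its left, z up, the work surface at z = 0. Lengths are in m, angles in rad, forces in N, time in s.
With the tool pointing down it reaches from about 0.425 to 0.875 m from the base axis. Payload 4.7 kg.
Tool frame: the origin (TCP) lies at the very end of the fingers, on their centre line; the grasp point (between the pads) lies 19 mm behind it; z points along the fingers, y is the line along which they close (so a half turn about z gives the same grasp; the last joint's range is limited). The gripper opens to 87 mm and grips with 3 to 60 N. Pads are 19 mm wide; open, the fingers measure 117 mm over their backs; the gripper's body (75 mm by 190 mm) begins 51 mm behind the grasp point.
Start: joints at [-1.179, 0.321, -0.07, 1.45, 0.023, 1.371, -0.057], TCP at [0.24, 0.604, 0.223] pointing down, gripper open.
Joint ranges: [-2.86, 2.86], [-0.3, 2.09], [-1.38, 1.24], [0.06, 2.45], [-1.56, 4.7], [0.09, 2.05], [-2.69, 2.69]. Speed limits (rad/s): [2.57, 2.57, 3.14, 3.14, 3.14, 3.14, 3.14].

INTERFACE

Orientations are given as a rotation vector (axis times angle).
In Python, from bench import ctrl, vision gives the robot as it stands.
- The arm moves only by the tool jog_arm, never from a script. Its argument "increments" is a list of rows, each an object of numbers: "tx", "ty", "tz": the shift along the tool's x, y, z in mm; "wx", "wy", "wz": the turn, a rotation vector about the tool's x, y, z in rad; "gripper": the opening, from 0 (shut) to 1 (fully open). In form: [{"tx": .., "ty": .., "tz": .., "wx": .., "wy": .., "wz": .., "gripper": ..}, ...]. A call has exactly 5 rows; each row is the pose to reach, as a shift and turn from the pose commanded when the call began, along the tool's axes at that moment; what a row does not reach only later rows make up. A row lasts 1/12 s, in which the tool goes at most 41.7 mm and 7.16 degrees, less where a joint would pass 70% of its speed; a pose out of reach is approached as far as the arm can. A call with a gripper value outside its range is refused whole. The fingers move at their own pace and stop on an object; "grip_force" is the grip in N (left out, the last holds). Time passes only in rows, so rows that repeat a pose let the fingers close, or fill a call up. It gives the time, the measured TCP pose, the force, the opening and the grip force at its end, in the units of the state.
- ctrl.get_state(): the state, without advancing time (a new reading comes with each control period).
- vision.get_image(name): name is "side" or "top"; returns a dict with "color" (384x512x3 uint8, blue, green, red), "fx", "fy", "cx", "cy" (pixels), "k1" (the pictures are not rectified: a ray, as slopes to the right and down, at radius r is drawn at 1 + k1 r^2 times it, then the intrinsics apply), "extrinsics" (4x4, takes a point from world to camera coordinates). Camera axes: x right, y down, z forward; pixel columns grow to the right and rows downward; lengths in m; the calibration is good to about 2 mm. A picture is of the moment at which its call begins. There is no depth.
- ctrl.close_job(): hands the job in; it is judged then, once.
Trained networks look in the newest picture that a camera, given by its name, has taken for a name from the list of things; names that differ only in an ending like _2 or _b are one class to them, and where a whole thing is asked for, a point or a joint stands for the part that bears it (a point fixed in the world has none). Each returns a list of dicts, best first, with "conf" (0 to 1); they miss things now and then, are a little off and sometimes report something else, mostly with a low value. They report only what shows in the picture. A call takes as long as a camera call. They do not tell look-alikes from the thing itself.
- vision.spot_in(camera, thing): "bbox" ([left, top, right, bottom] in pixels, round what is visible of it).
The state is a dict: "time": time; "joint_positions": joint angles; "qd": joint speeds; "joint_torque": joint torques, N m; "position": TCP position; "tool_rot": TCP orientation; "ft_force": force on the tool from outside, world axes, zero at the start; "torque": the same for the moment, N m; "grip_width": opening from 0.0 (shut) to 1.0 (fully open); "grip_force": force on a finger pad.
Only numpy, scipy, OpenCV 4.12 (cv2) and the standard library are available. Lean on these libraries where they do the work, as an engineer would, in place of code of your own. Each camera call takes 0.05 s, during which the arm holds its last target. There are 200 camera calls.

TASK

Draw the sweeps tray under the front of the jeweller's bench all the way out to its stop, then put a fingertip on the notched silver offcut and slide it forward along the bench pin and off the pin's front end so that it drops into the tray. The silver is soft and will be used again: keep the pressing light (never more than about 3 kg), do not pick it up, and leave the round blank lying where it is beside it, and the other tools too.

Things in the scene. Friction and masses are not known exactly. Their poses are not given: they have to be found in the camera images.
- pin: Bench pin: steel anvil block with a hardwood pin reaching forward over the bench's front edge (world x = 0.50). Fixed; place, height (wood top 26-38 mm above the bench) and yaw vary. Origin: on the wood's top at the foot of the anvil's front face, midway across; x forward along the pin, away from the robot, y left, z up. Anvil: behind x = 0, 92 mm wide, 60 mm long, 10 mm above the wood.
- pin_end (a point): Front end of the pin: middle of its top front edge, 105 mm ahead of pin's origin and 6.8 mm lower; axes as pin. The wood is 116 mm wide, level for the first 50 mm from the anvil, then slopes down at 7 degrees to this end. A V saw-cut in the middle, 18 mm wide at this end, runs 45 mm back.
- offcut: Notched offcut: flat silver sheet 40 (its x) by 44 (its y) by 4 mm thick, one 14 mm corner sawn out (+x, +y), 50-85 g. Origin: middle of that outline, half-way up; z up. Lies flat on the left or right of the pin's level part, 29 mm off the middle line, 1-6 mm from the anvil, so nothing goes in behind it. Slides on the wood more easily than under a fingertip: a few newtons of pressing move it.
- blank: Round blank of the same silver sheet, 36 mm across, 4 mm thick, lying on the other side of the pin. To be left alone. Origin: its centre, half-way up.
- tray (a joint): How far the sweeps tray is drawn out, m: 0 = shut, 0.20 = at its stop. It starts part-way out (0.055 to 0.08), too little to catch what falls off the pin. It slides straight along world +x, drags with about 3 N and stays where it is left.
- tray_front (a point): Middle of the top edge of the tray's wooden front board (12 mm thick in x, 520 mm wide in y, top edge 19 mm below the bench top, two brass knobs outside); moves with the tray. Behind it the open tray: 250 mm long, 510 wide, floor 94 mm and side walls 48 mm below this point. Can be hooked from behind, between board and bench edge, at one side of the pin.
- hammer: bystander: hammer, 220 mm long; leave it alone
- pliers: bystander: flat-nose pliers, 140 mm long; leave it alone
- file: bystander: file with a wooden handle, 215 mm long; leave it alone
- ring_clamp: bystander: wooden ring clamp, 145 mm long; leave it alone
Mind the look-alikes: they are no part of the job. Leave any green or orange look-alike of the offcut alone.

How it is judged:
By the outcome, as a careful person would: the job done as asked, in the order asked, and still so for the second after the job is handed in, with the robot touching nothing.
It also fails if it takes over 61 s, if anything falls off the work surface, if the arm or the gripper's body presses on something with over 40 N, if the wrist force passes 120 N, or if a joint passes its speed limit or range.

## Working session

There is one attempt and no reset: what is moved stays moved. The work goes in short steps, Python scripts to look and compute and a tool call to move; the robot and the scene stay as the last step left them, time stands still between calls to the robot, and variables do not carry over. Pictures are saved under pics/ and viewed, at most 10 in all, crops included, and the job is handed in when it is done.

Besides the shell and the picture viewer there is one more tool, called after "Emit:" in YAML: its name, and indented under it one key for each argument. jog_arm: Moves the arm, as the interface text tells. Its arguments: {"type":"object","properties":{"increments":{"type":"array"},"grip_force":{"type":"number"}},"required":["increments"]}

```bash
mkdir -p pics; ls; cat > h.py <<'E'
import numpy as np, cv2
from bench import ctrl, vision
def ray(im,u,v):
    x=(u-im["cx"])/im["fx"]; y=(v-im["cy"])/im["fy"]
    s=np.array([x,y]); p=s.copy()
    for _ in range(30): p=s/(1+im["k1"]*(p@p))
    E=np.array(im["extrinsics"]); R=E[:3,:3]; t=E[:3,3]
    return -R.T@t, R.T@np.array([p[0],p[1],1.])
def atz(im,u,v,z):
    c,d=ray(im,u,v); return c+d*(z-c[2])/d[2]
def proj(im,P):
    E=np.array(im["extrinsics"]); q=E[:3,:3]@np.array(P)+E[:3,3]; p=q[:2]/q[2]; p=p*(1+im["k1"]*(p@p))
    return np.array([im["fx"]*p[0]+im["cx"],im["fy"]*p[1]+im["cy"]])
E
python3 - <<'E'
from h import *
np.set_printoptions(precision=3,suppress=True)
s=ctrl.get_state(); print(s)
for n in("side","top"):
    im=vision.get_image(n); cv2.imwrite(f"pics/{n}0.png",im["color"])
    c,d=ray(im,256,192); print(n,c,d,im["fx"],im["k1"])
    for t in("pin","offcut","blank","tray"):
        print(t,[(np.round(r["bbox"]),round(r["conf"],2)) for r in vision.spot_in(n,t)][:4])
E
```

```text
pics
{'time': 0.0, 'joint_positions': array([-1.179,  0.322, -0.07 ,  1.452,  0.023,  1.371, -0.057]), 'qd': array([ 0.   , -0.   ,  0.001,  0.001, -0.001,  0.001, -0.001]), 'joint_torque': array([  0.   , -49.13 ,  -0.404, -31.252,  -0.064,   0.044,   0.   ]), 'position': array([0.24 , 0.604, 0.221]), 'tool_rot': array([-0.59 , -3.085,  0.003]), 'ft_force': array([-0.125,  0.293,  0.286]), 'torque': array([-0.034,  0.003, -0.039]), 'grip_force': 0.0, 'grip_width': 0.9989456414303859}
side [-0.041 -0.825  0.52 ] [ 0.398  0.764 -0.508] 420.75730490459455 -0.13857424934161613
pin [(array([270., 153., 344., 186.]), 0.94)]
offcut [(array([130., 143., 149., 156.]), 0.69), (array([292., 153., 310., 161.]), 0.68), (array([262., 282., 287., 309.]), 0.65)]
blank []
tray [(array([272., 138., 385., 241.]), 0.66)]
top [ 0.279 -0.013  1.263] [ 0.11  -0.018 -0.994] 479.38981101535006 -0.0021077289556752556
pin [(array([230., 123., 276., 183.]), 0.94)]
offcut [(array([100., 272., 122., 295.]), 0.67), (array([150., 120., 341., 166.]), 0.62), (array([373., 258., 393., 275.]), 0.55), (array([234., 144., 249., 157.]), 0.53)]
blank [(array([258., 144., 270., 158.]), 0.57)]
tray [(array([148., 116., 343., 163.]), 0.78)]
```

```bash
python3 -c "
import cv2
for n in('top','side'):
    cv2.imwrite(f'pics/{n}0b.png',cv2.resize(cv2.imread(f'pics/{n}0.png'),(800,600),interpolation=cv2.INTER_CUBIC))"
```

```text
(no output)
```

View pics/top0b.png

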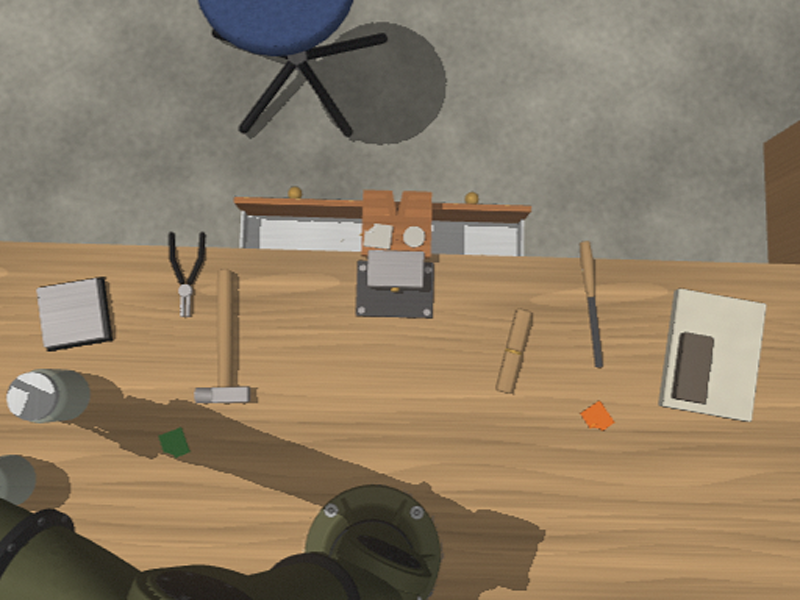

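View pics/side0b.png

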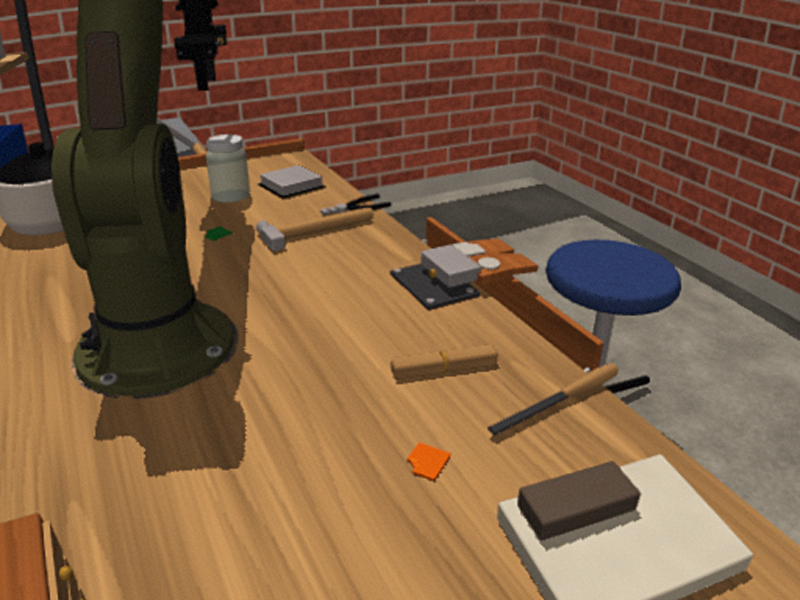

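The picture shows three offcut-like pieces (800 px top view): silver (378,236) on the pin, green (174,443) and orange (597,416). The silver one on the pin, beside the round blank at (414,236), fits the description. I'll confirm that in a crop.

```bash
python3 -c "
import cv2,numpy as np
a=cv2.imread('pics/top0.png')[115:190,215:290]; b=cv2.imread('pics/side0.png')[145:205,265:355]
a=cv2.resize(a,(375,375),interpolation=cv2.INTER_CUBIC); b=cv2.resize(b,(420,280),interpolation=cv2.INTER_CUBIC)
o=np.zeros((375,800,3),np.uint8); o[:,:375]=a; o[:280,380:]=b; cv2.imwrite('pics/crop.png',o)"
```

```text
(no output)
```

View pics/crop.png

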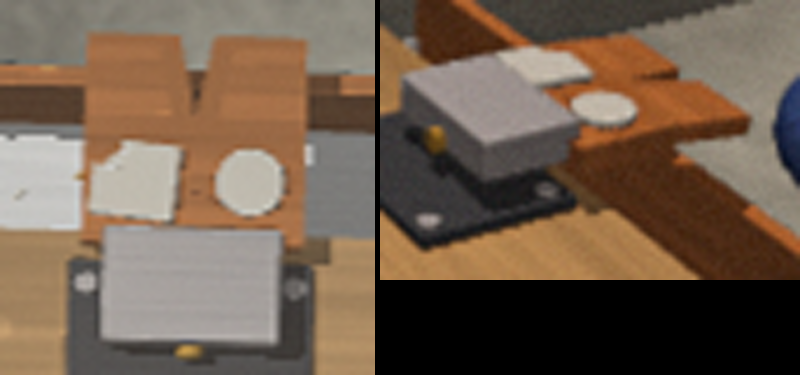

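Confirmed: the silver piece with its front-left corner sawn out (left image, about (137,181)) is the offcut, and the disc at (249,182) is the blank. Both colours match and it lies on the pin. Now the geometry.

```bash
python3 - <<'E'
from h import *
np.set_printoptions(precision=4,suppress=True)
T=vision.get_image("top"); S=vision.get_image("side")
tp=lambda x,y:(215+x/5-.4,115+y/5-.4)
sd=lambda x,y:(265+(x-380)/4.667-.4,145+y/4.667-.4)
def tri(a,b):
    c1,d1=ray(T,*a); c2,d2=ray(S,*b)
    k=np.linalg.lstsq(np.c_[d1,-d2],c2-c1,rcond=None)[0]
    p,q=c1+k[0]*d1,c2+k[1]*d2; return (p+q)/2,np.linalg.norm(p-q)
print("blank",tri(tp(249,182),sd(604,109)))
print("rfront",tri(tp(305,39),sd(748,118)))
print("anvil fr",tri(tp(281,230),sd(580,127)))
print("anvil rr",tri(tp(279,342),sd(488,147)))
print("anvil fl",tri(tp(104,227),sd(500,56)))
for z in(.03,.036):
  print(z,"end",atz(T,*tp(88,34),z-.007),atz(T,*tp(305,39),z-.007),"blank",atz(T,*tp(249,182),z+.004))
  print(" anv",atz(T,*tp(104,227),z+.01),atz(T,*tp(281,230),z+.01))
  print(" off: TR,BR,BL",[atz(T,*tp(*p),z+.004)[:2] for p in((182,147),(176,220),(90,211),(125,143),(95,172))])
for x,y in((5,67),(335,77)): print("tray",atz(T,*tp(x,y),-.019))
E
```

```text
blank (array([ 0.5226, -0.0541,  0.035 ]), np.float64(0.001036983029089131))
rfront (array([ 0.6016, -0.0819,  0.0242]), np.float64(0.002418263322376889))
anvil fr (array([ 0.4966, -0.0708,  0.0381]), np.float64(0.002471420175014091))
anvil rr (array([ 0.4384, -0.0712,  0.0404]), np.float64(0.0010236034514060938))
anvil fl (array([0.4981, 0.0193, 0.0402]), np.float64(0.003999460211239737))
0.03 end [0.6023 0.0321 0.023 ] [ 0.603  -0.0826  0.023 ] blank [ 0.5233 -0.0544  0.034 ]
 anv [0.4964 0.0202 0.04  ] [ 0.4973 -0.0713  0.04  ]
 off: TR,BR,BL [array([ 0.5408, -0.019 ]), array([ 0.5022, -0.0169]), array([0.5056, 0.0279]), array([0.5421, 0.0107]), array([0.5263, 0.0259])]
0.036 end [0.6008 0.0319 0.029 ] [ 0.6014 -0.0823  0.029 ] blank [ 0.5221 -0.0542  0.04  ]
 anv [0.4953 0.0201 0.046 ] [ 0.4963 -0.071   0.046 ]
 off: TR,BR,BL [array([ 0.5395, -0.019 ]), array([ 0.5011, -0.0169]), array([0.5045, 0.0277]), array([0.5408, 0.0106]), array([0.5251, 0.0257])]
tray [ 0.5936  0.0782 -0.019 ]
tray [ 0.5933 -0.1018 -0.019 ]
```

Emit:
jog_arm:
  increments:
    - {"tx": -32,"ty": -22,"tz": 5,"wz": -0.076,"gripper": 0}
    - {"tx": -64,"ty": -44,"tz": 10,"wz": -0.151,"gripper": 0}
    - {"tx": -96,"ty": -66,"tz": 15,"wz": -0.227,"gripper": 0}
    - {"tx": -128,"ty": -88,"tz": 20,"wz": -0.302,"gripper": 0}
    - {"tx": -160,"ty": -110,"tz": 25,"wz": -0.378,"gripper": 0}
  grip_force: 20

```text
validation failed for argument at $.in...
```

Emit:
jog_arm:
  increments:
    - {"tx": -32,"ty": -22,"tz": 5,"wx": 0,"wy": 0,"wz": -0.076,"gripper": 0}
    - {"tx": -64,"ty": -44,"tz": 10,"wx": 0,"wy": 0,"wz": -0.151,"gripper": 0}
    - {"tx": -96,"ty": -66,"tz": 15,"wx": 0,"wy": 0,"wz": -0.227,"gripper": 0}
    - {"tx": -128,"ty": -88,"tz": 20,"wx": 0,"wy": 0,"wz": -0.302,"gripper": 0}
    - {"tx": -160,"ty": -110,"tz": 25,"wx": 0,"wy": 0,"wz": -0.378,"gripper": 0}
  grip_force: 20

```text
time: 1.02
position: [0.3487, 0.4414, 0.1976]
tool_rot: [-0.007, 3.141, 0.001]
ft_force: [0.2, -0.8, -0.6]
grip_width: 0.708
grip_force: 0.0
```

Emit:
jog_arm:
  increments:
    - {"tx": -20,"ty": -30,"tz": 0,"wx": 0,"wy": 0,"wz": 0,"gripper": 0}
    - {"tx": -40,"ty": -60,"tz": 0,"wx": 0,"wy": 0,"wz": 0,"gripper": 0}
    - {"tx": -60,"ty": -90,"tz": 0,"wx": 0,"wy": 0,"wz": 0,"gripper": 0}
    - {"tx": -80,"ty": -120,"tz": 0,"wx": 0,"wy": 0,"wz": 0,"gripper": 0}
    - {"tx": -100,"ty": -150,"tz": 0,"wx": 0,"wy": 0,"wz": 0,"gripper": 0}

```text
time: 1.43
position: [0.4488, 0.2913, 0.1979]
tool_rot: [-0.0, 3.141, 0.001]
ft_force: [0.4, 0.4, 0.1]
grip_width: 0.327
grip_force: 0.0
```

Emit:
jog_arm:
  increments:
    - {"tx": -20,"ty": -29,"tz": 0,"wx": 0,"wy": 0,"wz": 0,"gripper": 0}
    - {"tx": -40,"ty": -58,"tz": 10,"wx": 0,"wy": 0,"wz": 0,"gripper": 0}
    - {"tx": -60,"ty": -86,"tz": 20,"wx": 0,"wy": 0,"wz": 0,"gripper": 0}
    - {"tx": -80,"ty": -115,"tz": 30,"wx": 0,"wy": 0,"wz": 0,"gripper": 0}
    - {"tx": -96,"ty": -138,"tz": 40,"wx": 0,"wy": 0,"wz": 0,"gripper": 0}

```text
time: 1.85
position: [0.5455, 0.152, 0.1576]
tool_rot: [0.003, 3.14, -0.001]
ft_force: [0.4, 0.1, 0.0]
grip_width: 0.017
grip_force: 0.0
```

Emit:
jog_arm:
  increments:
    - {"tx": 0,"ty": 0,"tz": 30,"wx": 0,"wy": 0,"wz": 0,"gripper": 0}
    - {"tx": 0,"ty": 0,"tz": 60,"wx": 0,"wy": 0,"wz": 0,"gripper": 0}
    - {"tx": 0,"ty": 0,"tz": 90,"wx": 0,"wy": 0,"wz": 0,"gripper": 0}
    - {"tx": 0,"ty": 0,"tz": 120,"wx": 0,"wy": 0,"wz": 0,"gripper": 0}
    - {"tx": 0,"ty": 0,"tz": 140,"wx": 0,"wy": 0,"wz": 0,"gripper": 0}

```text
time: 2.27
position: [0.5425, 0.1545, 0.0149]
tool_rot: [0.0, -3.139, 0.001]
ft_force: [-0.8, 0.2, -0.1]
grip_width: 0.004
grip_force: 0.0
```

```bash
cat > look.py <<'E'
import sys
from h import *
a=vision.get_image("top")["color"][90:240,120:330]; b=vision.get_image("side")["color"][90:240,230:440]
cv2.imwrite("pics/"+sys.argv[1],np.hstack([cv2.resize(a,(400,286),interpolation=cv2.INTER_CUBIC),cv2.resize(b,(400,286),interpolation=cv2.INTER_CUBIC)]))
E
python3 look.py l1.png
```

```text
(no output)
```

View pics/l1.png

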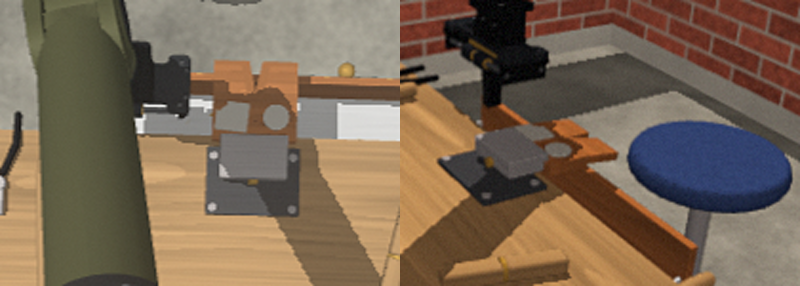

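The gripper body stays left of the pin (its right edge at 188,85, the pin starting at 213). The fingers are over the tray, behind the board.

Emit:
jog_arm:
  increments:
    - {"tx": 0,"ty": 0,"tz": 20,"wx": 0,"wy": 0,"wz": 0,"gripper": 0}
    - {"tx": 0,"ty": 0,"tz": 40,"wx": 0,"wy": 0,"wz": 0,"gripper": 0}
    - {"tx": 0,"ty": 0,"tz": 56,"wx": 0,"wy": 0,"wz": 0,"gripper": 0}
    - {"tx": -8,"ty": 0,"tz": 56,"wx": 0,"wy": 0,"wz": 0,"gripper": 0}
    - {"tx": -16,"ty": 0,"tz": 56,"wx": 0,"wy": 0,"wz": 0,"gripper": 0}

```text
time: 2.78
position: [0.561, 0.1553, -0.0374]
tool_rot: [-0.001, 3.141, 0.0]
ft_force: [1.2, 0.5, -0.3]
grip_width: 0.008
grip_force: 0.0
```

Emit:
jog_arm:
  increments:
    - {"tx": -7,"ty": 0,"tz": 0,"wx": 0,"wy": 0,"wz": 0,"gripper": 0}
    - {"tx": -14,"ty": 0,"tz": 0,"wx": 0,"wy": 0,"wz": 0,"gripper": 0}
    - {"tx": -21,"ty": 0,"tz": 0,"wx": 0,"wy": 0,"wz": 0,"gripper": 0}
    - {"tx": -28,"ty": 0,"tz": 0,"wx": 0,"wy": 0,"wz": 0,"gripper": 0}
    - {"tx": -35,"ty": 0,"tz": 0,"wx": 0,"wy": 0,"wz": 0,"gripper": 0}

```text
time: 3.2
position: [0.5957, 0.1553, -0.0378]
tool_rot: [-0.0, 3.142, 0.001]
ft_force: [-4.2, -0.2, 1.0]
grip_width: 0.007
grip_force: 1.6
```

Emit:
jog_arm:
  increments:
    - {"tx": -15,"ty": 0,"tz": 0,"wx": 0,"wy": 0,"wz": 0,"gripper": 0}
    - {"tx": -30,"ty": 0,"tz": 0,"wx": 0,"wy": 0,"wz": 0,"gripper": 0}
    - {"tx": -45,"ty": 0,"tz": 0,"wx": 0,"wy": 0,"wz": 0,"gripper": 0}
    - {"tx": -60,"ty": 0,"tz": 0,"wx": 0,"wy": 0,"wz": 0,"gripper": 0}
    - {"tx": -70,"ty": 0,"tz": 0,"wx": 0,"wy": 0,"wz": 0,"gripper": 0}

```text
time: 3.62
position: [0.6665, 0.1552, -0.0384]
tool_rot: [-0.0, 3.141, 0.0]
ft_force: [-4.4, 0.5, 2.8]
grip_width: 0.006
grip_force: 1.8
```

Emit:
jog_arm:
  increments:
    - {"tx": -4,"ty": 0,"tz": 0,"wx": 0,"wy": 0,"wz": 0,"gripper": 0}
    - {"tx": -8,"ty": 0,"tz": 0,"wx": 0,"wy": 0,"wz": 0,"gripper": 0}
    - {"tx": -12,"ty": 0,"tz": 0,"wx": 0,"wy": 0,"wz": 0,"gripper": 0}
    - {"tx": -16,"ty": 0,"tz": 0,"wx": 0,"wy": 0,"wz": 0,"gripper": 0}
    - {"tx": -20,"ty": 0,"tz": 0,"wx": 0,"wy": 0,"wz": 0,"gripper": 0}

```text
time: 4.03
position: [0.6848, 0.1548, -0.0385]
tool_rot: [0.0, -3.141, 0.0]
ft_force: [-3.5, -0.3, 0.7]
grip_width: 0.008
grip_force: 1.5
```

Emit:
jog_arm:
  increments:
    - {"tx": -2,"ty": 0,"tz": 0,"wx": 0,"wy": 0,"wz": 0,"gripper": 0}
    - {"tx": -4,"ty": 0,"tz": 0,"wx": 0,"wy": 0,"wz": 0,"gripper": 0}
    - {"tx": -6,"ty": 0,"tz": 0,"wx": 0,"wy": 0,"wz": 0,"gripper": 0}
    - {"tx": -8,"ty": 0,"tz": 0,"wx": 0,"wy": 0,"wz": 0,"gripper": 0}
    - {"tx": -10,"ty": 0,"tz": 0,"wx": 0,"wy": 0,"wz": 0,"gripper": 0}

```text
time: 4.45
position: [0.6941, 0.1548, -0.0386]
tool_rot: [0.0, -3.139, 0.0]
ft_force: [-7.9, -1.0, 6.1]
grip_width: 0.003
grip_force: 4.2
```

Emit:
jog_arm:
  increments:
    - {"tx": -1,"ty": 0,"tz": 0,"wx": 0,"wy": 0,"wz": 0,"gripper": 0}
    - {"tx": -2,"ty": 0,"tz": 0,"wx": 0,"wy": 0,"wz": 0,"gripper": 0}
    - {"tx": -3,"ty": 0,"tz": 0,"wx": 0,"wy": 0,"wz": 0,"gripper": 0}
    - {"tx": -4,"ty": 0,"tz": 0,"wx": 0,"wy": 0,"wz": 0,"gripper": 0}
    - {"tx": -4,"ty": 0,"tz": 0,"wx": 0,"wy": 0,"wz": 0,"gripper": 0}

```text
time: 4.87
position: [0.6941, 0.1548, -0.0385]
tool_rot: [0.001, -3.131, 0.001]
ft_force: [-15.6, -1.6, 11.3]
grip_width: 0.002
grip_force: 7.8
```

Emit:
jog_arm:
  increments:
    - {"tx": 12,"ty": 0,"tz": 0,"wx": 0,"wy": 0,"wz": 0,"gripper": 0}
    - {"tx": 24,"ty": 0,"tz": 0,"wx": 0,"wy": 0,"wz": 0,"gripper": 0}
    - {"tx": 28,"ty": 0,"tz": -35,"wx": 0,"wy": 0,"wz": 0,"gripper": 0}
    - {"tx": 28,"ty": 0,"tz": -75,"wx": 0,"wy": 0,"wz": 0,"gripper": 0}
    - {"tx": 28,"ty": 0,"tz": -115,"wx": 0,"wy": 0,"wz": 0,"gripper": 0}

```text
time: 5.28
position: [0.671, 0.155, 0.0774]
tool_rot: [-0.001, 3.141, -0.0]
ft_force: [1.2, 0.4, 1.0]
grip_width: 0.007
grip_force: 0.0
```

```bash
python3 look.py l2.png; python3 - <<'E'
from h import *
print(ctrl.get_state()["position"],ctrl.get_state()["ft_force"])
E
```

```text
[0.67785236 0.15613042 0.08617556] [ 0.7308906  -0.14245251  1.21987433]
```

View pics/l2.png

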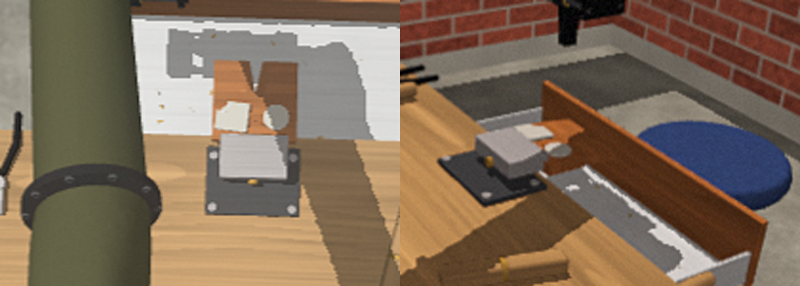

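The tray is out (board at crop row about 18, well ahead of the pin end at row 62). The offcut (235,115) and blank (277,117) haven't moved.

Emit:
jog_arm:
  increments:
    - {"tx": 28,"ty": -26,"tz": 0,"wx": 0,"wy": 0,"wz": 0,"gripper": 0}
    - {"tx": 56,"ty": -52,"tz": 0,"wx": 0,"wy": 0,"wz": 0,"gripper": 0}
    - {"tx": 84,"ty": -78,"tz": 0,"wx": 0,"wy": 0,"wz": 0,"gripper": 0}
    - {"tx": 112,"ty": -104,"tz": 0,"wx": 0,"wy": 0,"wz": 0,"gripper": 0}
    - {"tx": 140,"ty": -130,"tz": 0,"wx": 0,"wy": 0,"wz": 0,"gripper": 0}

```text
time: 5.8
position: [0.5311, 0.0238, 0.0769]
tool_rot: [-0.0, 3.138, 0.0]
ft_force: [0.3, -1.1, 0.4]
grip_width: 0.007
grip_force: 0.0
```

Emit:
jog_arm:
  increments:
    - {"tx": 12,"ty": -11,"tz": 5,"wx": 0,"wy": 0,"wz": 0,"gripper": 0}
    - {"tx": 24,"ty": -23,"tz": 12,"wx": 0,"wy": 0,"wz": 0,"gripper": 0}
    - {"tx": 24,"ty": -23,"tz": 20,"wx": 0,"wy": 0,"wz": 0,"gripper": 0}
    - {"tx": 24,"ty": -23,"tz": 26,"wx": 0,"wy": 0,"wz": 0,"gripper": 0}
    - {"tx": 24,"ty": -23,"tz": 26,"wx": 0,"wy": 0,"wz": 0,"gripper": 0}

```text
time: 6.22
position: [0.5075, 0.0027, 0.0497]
tool_rot: [-0.001, 3.141, 0.0]
ft_force: [0.4, 0.9, -0.4]
grip_width: 0.004
grip_force: 0.0
```

Emit:
jog_arm:
  increments:
    - {"tx": -10,"ty": 0,"tz": 3,"wx": 0,"wy": 0,"wz": 0,"gripper": 0}
    - {"tx": -10,"ty": 0,"tz": 6,"wx": 0,"wy": 0,"wz": 0,"gripper": 0}
    - {"tx": -10,"ty": 0,"tz": 8,"wx": 0,"wy": 0,"wz": 0,"gripper": 0}
    - {"tx": -10,"ty": 0,"tz": 10,"wx": 0,"wy": 0,"wz": 0,"gripper": 0}
    - {"tx": -10,"ty": 0,"tz": 11,"wx": 0,"wy": 0,"wz": 0,"gripper": 0}

```text
time: 6.63
position: [0.517, 0.0022, 0.0391]
tool_rot: [0.001, -3.141, 0.0]
ft_force: [-0.5, 0.1, 0.3]
grip_width: 0.006
grip_force: 0.0
```

```bash
python3 - <<'E'
from h import *
a=vision.get_image("top")["color"][105:185,205:300]; b=vision.get_image("side")["color"][130:210,265:360]
cv2.imwrite("pics/l3.png",np.hstack([cv2.resize(x,(400,337),interpolation=cv2.INTER_CUBIC) for x in(a,b)]))
s=ctrl.get_state();print(s["position"],s["ft_force"])
E
```

```text
[0.51681151 0.00198971 0.03924582] [ 0.10026999 -0.37384826 -0.13861826]
```

View pics/l3.png

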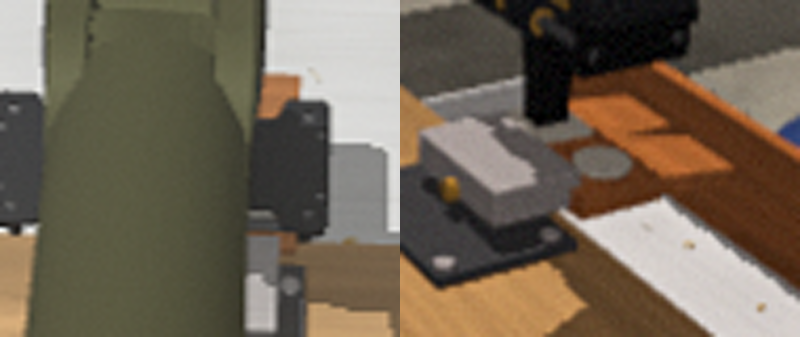

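The side view shows the fingertip (545,118) just over the offcut's middle-rear, clear of the anvil and of the blank (602,163).

Emit:
jog_arm:
  increments:
    - {"tx": 0,"ty": 0,"tz": 1.5,"wx": 0,"wy": 0,"wz": 0,"gripper": 0}
    - {"tx": 0,"ty": 0,"tz": 3,"wx": 0,"wy": 0,"wz": 0,"gripper": 0}
    - {"tx": 0,"ty": 0,"tz": 4,"wx": 0,"wy": 0,"wz": 0,"gripper": 0}
    - {"tx": 0,"ty": 0,"tz": 5,"wx": 0,"wy": 0,"wz": 0,"gripper": 0}
    - {"tx": 0,"ty": 0,"tz": 5,"wx": 0,"wy": 0,"wz": 0,"gripper": 0}

```text
time: 7.15
position: [0.5173, 0.002, 0.0358]
tool_rot: [-0.0, 3.141, 0.001]
ft_force: [-2.4, -0.7, 9.1]
grip_width: 0.005
grip_force: 4.4
```

Emit:
jog_arm:
  increments:
    - {"tx": -2,"ty": 0,"tz": 0,"wx": 0,"wy": 0,"wz": 0,"gripper": 0}
    - {"tx": -5,"ty": 0,"tz": 0,"wx": 0,"wy": 0,"wz": 0,"gripper": 0}
    - {"tx": -8,"ty": 0,"tz": 0,"wx": 0,"wy": 0,"wz": 0,"gripper": 0}
    - {"tx": -11,"ty": 0,"tz": 0,"wx": 0,"wy": 0,"wz": 0,"gripper": 0}
    - {"tx": -14,"ty": 0,"tz": 0,"wx": 0,"wy": 0,"wz": 0,"gripper": 0}

```text
time: 7.57
position: [0.5315, 0.002, 0.0358]
tool_rot: [-0.0, 3.141, 0.001]
ft_force: [-3.2, 0.1, 8.1]
grip_width: 0.006
grip_force: 4.1
```

```bash
cat > l.py <<'E'
import sys
from h import *
b=vision.get_image("side")["color"][130:210,265:360]
cv2.imwrite("pics/"+sys.argv[1],cv2.resize(b,(570,480),interpolation=cv2.INTER_CUBIC))
s=ctrl.get_state();print(s["position"],s["ft_force"])
E
python3 l.py l4.png
```

```text
[0.53219141 0.00206441 0.03579835] [-2.15698468 -0.36248839  8.20118986]
```

View pics/l4.png

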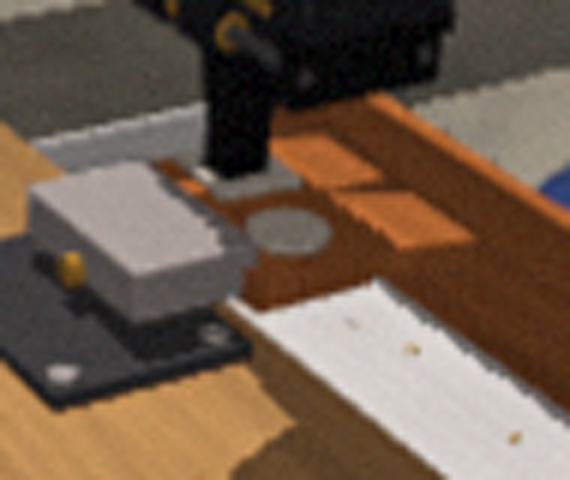

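The offcut (250,180) has slid forward with the finger, leaving wood visible behind it, and the blank (288,232) is undisturbed. I'll continue.

Emit:
jog_arm:
  increments:
    - {"tx": -3,"ty": 0,"tz": 0,"wx": 0,"wy": 0,"wz": 0,"gripper": 0}
    - {"tx": -6,"ty": 0,"tz": 0,"wx": 0,"wy": 0,"wz": 0,"gripper": 0}
    - {"tx": -9,"ty": 0,"tz": 0,"wx": 0,"wy": 0,"wz": 0,"gripper": 0}
    - {"tx": -12,"ty": 0,"tz": 0,"wx": 0,"wy": 0,"wz": 0,"gripper": 0}
    - {"tx": -13,"ty": 0,"tz": 0,"wx": 0,"wy": 0,"wz": 0,"gripper": 0}

```text
time: 8.03
position: [0.5448, 0.002, 0.0358]
tool_rot: [-0.0, 3.141, 0.001]
ft_force: [-3.0, -0.2, 8.7]
grip_width: 0.008
grip_force: 4.3
```

Emit:
jog_arm:
  increments:
    - {"tx": -2,"ty": 0,"tz": 0,"wx": 0,"wy": 0.02,"wz": 0,"gripper": 0}
    - {"tx": -4,"ty": 0,"tz": 0.1,"wx": 0,"wy": 0.05,"wz": 0,"gripper": 0}
    - {"tx": -6,"ty": 0,"tz": 0.4,"wx": 0,"wy": 0.08,"wz": 0,"gripper": 0}
    - {"tx": -8,"ty": 0,"tz": 0.7,"wx": 0,"wy": 0.11,"wz": 0,"gripper": 0}
    - {"tx": -10,"ty": 0,"tz": 1,"wx": 0,"wy": 0.122,"wz": 0,"gripper": 0}

```text
time: 8.45
position: [0.5552, 0.0021, 0.0348]
tool_rot: [0.001, -3.02, -0.001]
ft_force: [-2.1, 0.1, 8.6]
grip_width: 0.008
grip_force: 4.1
```

Emit:
jog_arm:
  increments:
    - {"tx": -3,"ty": 0,"tz": 0,"wx": 0,"wy": 0,"wz": 0,"gripper": 0}
    - {"tx": -6,"ty": 0,"tz": 0,"wx": 0,"wy": 0,"wz": 0,"gripper": 0}
    - {"tx": -9,"ty": 0,"tz": 0,"wx": 0,"wy": 0,"wz": 0,"gripper": 0}
    - {"tx": -12,"ty": 0,"tz": 0,"wx": 0,"wy": 0,"wz": 0,"gripper": 0}
    - {"tx": -15,"ty": 0,"tz": 0,"wx": 0,"wy": 0,"wz": 0,"gripper": 0}

```text
time: 8.87
position: [0.5696, 0.0021, 0.033]
tool_rot: [0.0, -3.021, -0.001]
ft_force: [-1.3, 0.3, 7.7]
grip_width: 0.01
grip_force: 3.4
```

```bash
python3 l.py l5.png
```

```text
[0.57024295 0.00203723 0.03295377] [0.37156436 0.05566997 7.64592556]
```

View pics/l5.png

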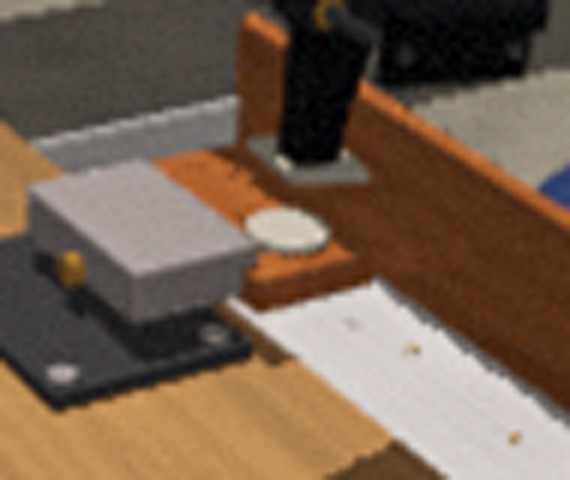

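The offcut (310,170) is still under the finger on the slope. The blank (288,230) is unmoved.

Emit:
jog_arm:
  increments:
    - {"tx": -3,"ty": 0,"tz": 0.1,"wx": 0,"wy": 0,"wz": 0,"gripper": 0}
    - {"tx": -6,"ty": 0,"tz": 0.2,"wx": 0,"wy": 0,"wz": 0,"gripper": 0}
    - {"tx": -9,"ty": 0,"tz": 0.2,"wx": 0,"wy": 0,"wz": 0,"gripper": 0}
    - {"tx": -12,"ty": 0,"tz": 0.3,"wx": 0,"wy": 0,"wz": 0,"gripper": 0}
    - {"tx": -15,"ty": 0,"tz": 0.3,"wx": 0,"wy": 0,"wz": 0,"gripper": 0}

```text
time: 9.33
position: [0.5846, 0.0021, 0.0312]
tool_rot: [0.0, -3.021, -0.001]
ft_force: [-1.4, 0.3, 8.2]
grip_width: 0.007
grip_force: 3.9
```

Emit:
jog_arm:
  increments:
    - {"tx": -3,"ty": 0,"tz": 0,"wx": 0,"wy": 0,"wz": 0,"gripper": 0}
    - {"tx": -6,"ty": 0,"tz": 0,"wx": 0,"wy": 0,"wz": 0,"gripper": 0}
    - {"tx": -9,"ty": 0,"tz": 0,"wx": 0,"wy": 0,"wz": 0,"gripper": 0}
    - {"tx": -12,"ty": 0,"tz": 0,"wx": 0,"wy": 0,"wz": 0,"gripper": 0}
    - {"tx": -14,"ty": 0,"tz": 0,"wx": 0,"wy": 0,"wz": 0,"gripper": 0}

```text
time: 9.75
position: [0.5985, 0.0019, 0.0295]
tool_rot: [0.0, -3.021, -0.001]
ft_force: [-1.4, 0.7, 8.0]
grip_width: 0.006
grip_force: 4.0
```

Emit:
jog_arm:
  increments:
    - {"tx": -4,"ty": 0,"tz": 0,"wx": 0,"wy": 0,"wz": 0,"gripper": 0}
    - {"tx": -8,"ty": 0,"tz": 0,"wx": 0,"wy": 0,"wz": 0,"gripper": 0}
    - {"tx": -13,"ty": 0,"tz": 0,"wx": 0,"wy": 0,"wz": 0,"gripper": 0}
    - {"tx": -18,"ty": 0,"tz": 0,"wx": 0,"wy": 0,"wz": 0,"gripper": 0}
    - {"tx": -24,"ty": 0,"tz": 0,"wx": 0,"wy": 0,"wz": 0,"gripper": 0}

```text
time: 10.17
position: [0.6219, 0.0021, 0.025]
tool_rot: [0.0, -3.02, -0.0]
ft_force: [0.3, -0.4, -0.8]
grip_width: 0.002
grip_force: 0.0
```

```bash
python3 l.py l6.png
```

```text
[0.62272809 0.00211262 0.02463568] [ 1.79455485 -0.21638218  0.70121141]
```

View pics/l6.png

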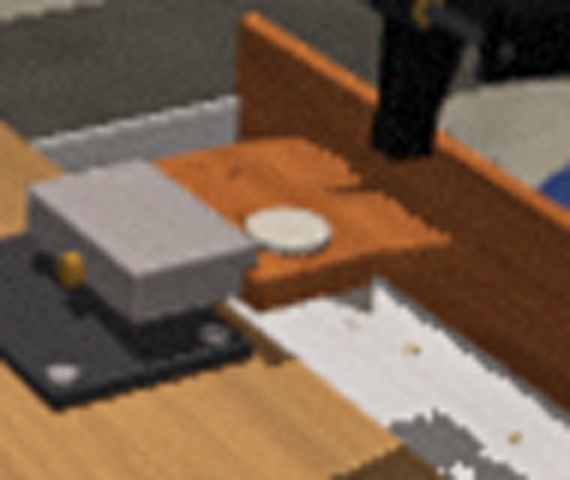

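The offcut has left the pin. I'll withdraw and check from above with the last picture.

Emit:
jog_arm:
  increments:
    - {"tx": 0,"ty": 0,"tz": -30,"wx": 0,"wy": 0,"wz": 0,"gripper": 0}
    - {"tx": 0,"ty": 0,"tz": -65,"wx": 0,"wy": 0,"wz": 0,"gripper": 0}
    - {"tx": 0,"ty": 20,"tz": -95,"wx": 0,"wy": 0,"wz": 0,"gripper": 0}
    - {"tx": 0,"ty": 55,"tz": -105,"wx": 0,"wy": 0,"wz": 0,"gripper": 0}
    - {"tx": 0,"ty": 95,"tz": -105,"wx": 0,"wy": 0,"wz": 0,"gripper": 0}

```text
time: 10.63
position: [0.6371, 0.0946, 0.1332]
tool_rot: [-0.009, -3.026, 0.0]
ft_force: [-0.0, 1.8, 0.3]
grip_width: 0.008
grip_force: 0.0
```

Emit:
jog_arm:
  increments:
    - {"tx": 0,"ty": 40,"tz": 0,"wx": 0,"wy": 0,"wz": 0,"gripper": 0}
    - {"tx": 0,"ty": 80,"tz": 0,"wx": 0,"wy": 0,"wz": 0,"gripper": 0}
    - {"tx": 10,"ty": 115,"tz": 0,"wx": 0,"wy": 0,"wz": 0,"gripper": 0}
    - {"tx": 20,"ty": 150,"tz": 0,"wx": 0,"wy": 0,"wz": 0,"gripper": 0}
    - {"tx": 20,"ty": 150,"tz": 0,"wx": 0,"wy": 0,"wz": 0,"gripper": 0}

```text
time: 11.05
position: [0.6099, 0.259, 0.1309]
tool_rot: [0.02, -3.016, -0.01]
ft_force: [-0.7, 2.2, -0.2]
grip_width: 0.006
grip_force: 0.0
```

```bash
python3 - <<'E'
from h import *
T=vision.get_image("top")
a=T["color"][75:195,140:350]; cv2.imwrite("pics/l7.png",cv2.resize(a,(798,456),interpolation=cv2.INTER_CUBIC))
s=ctrl.get_state();print(s["position"],s["ft_force"])
print([(np.round(r["bbox"]),round(r["conf"],2)) for r in vision.spot_in("top","offcut")])
print(proj(T,(.72,-.025,-.019)),proj(T,(.71,-.025,-.019)))
E
```

```text
[0.61147215 0.25410049 0.1308163 ] [-0.1997944  -0.15874984  0.04742755]
[(array([370., 255., 392., 275.]), 0.77)]
[254.62573053  84.10801436] [254.53575865  87.63351615]
```

View pics/l7.png

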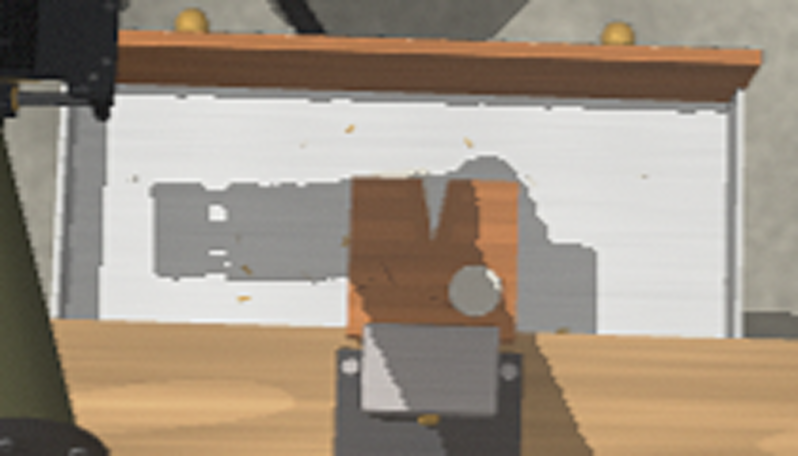

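The tray is fully out and the blank is unmoved. From above the offcut isn't visible, because the pin hides the floor just ahead of and under it. I'll check the side camera numerically.

```bash
python3 - <<'E'
from h import *
np.set_printoptions(precision=3,suppress=True,linewidth=200)
S=vision.get_image("side"); T=vision.get_image("top")
for r in vision.spot_in("side","offcut"):
    b=np.array(r["bbox"]); m=(b[:2]+b[2:])/2; print(b.round(),round(r["conf"],2),atz(S,*m,-.109))
print("l6 patch",atz(S,325,179.7,-.11))
print("floor samples side, rows x .60-.70, cols y .1..-.15 step .02")
for x in np.arange(.58,.70,.01):
    print(round(x,2),[ "%3d/%3d"%(c[2],c[0]) for y in np.arange(.08,-.14,-.02) for u,v in [proj(S,(x,y,-.111))] for c in [S["color"][int(round(v)),int(round(u))]]])
E
```

```text
[263. 283. 286. 311.] 0.78 [ 0.288 -0.279 -0.109]
[272. 132. 421. 247.] 0.7 [ 0.701  0.011 -0.109]
l6 patch [ 0.68   0.092 -0.11 ]
floor samples side, rows x .60-.70, cols y .1..-.15 step .02
0.58 [' 33/ 34', ' 89/ 36', ' 79/ 33', '173/ 77', '169/ 72', '171/ 75', '168/ 78', '166/ 72', '169/ 74', '169/ 75', '164/ 71', '163/ 71']
0.59 [' 35/ 33', ' 93/ 41', ' 98/ 46', '178/ 81', '178/ 78', '174/ 76', '171/ 73', '176/ 78', '163/ 71', '171/ 76', '164/ 73', '169/ 73']
0.6 [' 31/ 24', ' 94/ 43', '177/ 78', '174/ 77', '178/ 81', '180/ 81', '183/ 81', '184/ 84', '181/ 81', '181/ 81', '179/ 78', '172/ 78']
0.61 [' 97/ 37', ' 91/ 37', '181/ 77', '185/ 80', '182/ 77', '180/ 78', '177/ 78', '180/ 77', '176/ 77', '179/ 76', '174/ 72', '172/ 73']
0.62 ['105/ 95', '108/ 98', '112/102', '102/ 89', '101/ 90', ' 99/ 86', '110/101', '106/102', '146/ 97', '108/105', '205/182', '202/180']
0.63 ['144/137', '133/124', '108/102', ' 99/ 85', '100/ 84', '103/ 91', '110/101', '110/104', '109/104', '113/104', '212/202', '212/201']
0.64 ['210/199', '210/200', '209/198', '195/169', '126/106', ' 96/ 89', '105/ 99', ' 99/ 94', '110/105', '167/154', '209/198', '208/198']
0.65 ['203/193', '200/191', '209/199', '208/198', '207/195', '205/194', '205/195', '143/137', '103/ 96', '207/198', '205/195', '207/195']
0.66 ['189/175', '206/197', '204/194', '203/193', '203/191', '202/191', '201/192', '208/201', '209/197', '205/197', '205/197', '205/195']
0.67 ['205/195', '204/195', '189/161', '205/195', '207/197', '203/193', '201/192', '201/191', '207/198', '206/196', '207/198', '208/198']
0.68 ['202/195', '205/195', '208/195', '210/201', '205/195', '202/192', '200/192', '202/193', '205/196', '208/197', '208/199', '206/197']
0.69 ['209/199', '212/204', '213/204', '212/202', '210/200', '209/198', '205/197', '207/196', '210/201', '214/205', '215/206', '214/203']
```

```bash
python3 - <<'E'
from h import *
S=vision.get_image("side"); c=S["color"].astype(float)
u,v=proj(S,(.523,-.054,.034)).round().astype(int); print("blank hue b/r",c[v-2:v+3,u-4:u+5,0].mean()/c[v-2:v+3,u-4:u+5,2].mean())
g=[]
for x in np.arange(.615,.67,.004):
    row=""
    for y in np.arange(.07,-.09,-.005):
        u,v=proj(S,(x,y,-.109)).round().astype(int); r=c[v,u,0]/c[v,u,2]
        row+="S" if .78<r<.905 else ("." if r>=.905 else "w")
    print("%.3f"%x,row)
E
```

```text
blank hue b/r 0.8580921757770631
0.615 SSw.wwwwwwwwwwwwwwwwwwwSSwwwwwww
0.619 .......SSSwSSSS.SSSS............
0.623 ...........SSSSSSSSS............
0.627 ..........SSSSSSSSS.............
0.631 .........SSSSSSSSSS.............
0.635 ..........SSSSSSSSSS............
0.639 ..........SSSSSSSSS.............
0.643 ..........S.SSSSSSS.............
0.647 ................................
0.651 ................................
0.655 ................................
0.659 .........................S......
0.663 .........................w......
0.667 ......S.................wS......
```

A silver-hued patch about 45 mm wide lies on the tray floor (y +0.025 to -0.025, front edge at x about 0.645). That is the offcut, lying in the tray just below the pin's end. The robot is clear, so I'm handing in.

```bash
python3 -c "
from bench import ctrl
print(ctrl.close_job())"
```

```text
the job is handed in; nothing more can be done
None
```

The tray is drawn out to its stop and the notched silver offcut was slid off the pin into it at about 8–9 N. The blank is still in its place, the other tools were not touched, and the job is handed in. The offcut's place in the tray was confirmed only by its colour in the side camera, because the pin hides it from above.

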